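# Sanitise the lid of a paste cup at the pump station

### The job

Slide the single paste cup that stands in front of the pump station fully home into its V-shaped stop, and swing the bottle's spout round until its nozzle is over the middle of the cup's lid. Then press the pump head right down and let it spring back up, so that the lid gets its dose; do not pump anywhere but onto the lid of the cup in the stop. Leave the cup standing home with the spout over it, and leave the beaker, the label roll and the scraper where they are.

Things in the scene. Friction and masses are not known exactly. Their poses are not given: they have to be found in the camera images.
- station: Fixed pump station: aluminium foot plate 90 x 100 mm, white pump bottle 72 mm across clamped on it, and in front a V-stop of two upright plates (28 mm high, 84 mm long, 8 mm thick) on the bare table. Origin: bottle's axis at table height. x points from the V's open mouth to the bottle (a cup is pushed in along +x), z up. The V's outer ends are 128 mm apart, at x = -0.100.
- cup_home (a point): Point fixed to the station, 115 mm in front of the bottle's axis (station x = -0.115) and 23 mm above the table: where the centre of the cup is when it touches both plates of the V.
- cup_mid (a point): Centre (23 mm above the underside) of the cup to treat: sealed round clear cup of brown paste, 104 mm across the rim (z 36 to 46 mm), 96 mm across the wall, 46 mm high, about 0.135 kg, loose. It stands alone on the table in front of the V, 80 to 135 mm from home. Too wide to grasp: push it.
- spout_swivel (a joint): Turn of the grey pump head with its spout about the bottle's upright axis, rad: 0 = spout points along the station's -x, over the centre of the V; positive = swung towards the station's +y. Starts at 0.8 to 1.4, limits -0.7 and 1.5, no detent; can be pushed either way (0.6 N at the spout's end) and stays where it is left.
- pump_head (a joint): Stroke of the sprung pump head, m: 0 = up, 0.016 = right down. Straight down, needs about 5 N to start and 11 N at the bottom; springs back when let go.
- head_top (a point): Centre of the flat round top of the pump head (44 mm across), on the bottle's axis, 165 mm above the table when up: press here. It moves down with the head.
- nozzle (a point): Lower end of the short nozzle (12 mm across) under the outer end of the spout, 111 mm from the bottle's axis, 136 mm above the table when the head is up. The spout is a straight level bar 16 mm wide and 14 mm high, from the head out to 119 mm from the axis; its middle is 18 mm above this point. It turns and sinks with the head.
- beaker: Bystander: steel beaker 70 mm across, 69 mm high, right of the station. Origin at its underside.
- roll: Bystander: label roll lying flat, 81 mm across, 30 mm high, right of the station. Origin at its underside.
- blade: Bystander: hand scraper lying flat, 164 mm long (along its y), 60 mm wide, 14 mm high, beyond the station on the left. Origin at its underside, mid-length.
Not all that is in view belongs to the job. Of the things that look like the part that bears cup_mid, the smaller one is meant.

How it is judged:
By the outcome, as a careful person would: the job done as asked, in the order asked, and still so for the second after the job is handed in, with the robot touching nothing.
It also fails if it takes over 48 s, if anything falls off the work surface, if the arm or the gripper's body presses on something with over 40 N, if the wrist force passes 120 N, or if a joint passes its speed limit or range.

### The arm

A 6-joint arm with a two-finger parallel gripper is mounted at the origin on the work surface; the furniture and walls round the work are solid. World frame = base frame: x ahead of the robot, y to its left, z up, the work surface at z = 0. Lengths are in m, angles in rad, forces in N, time in s.
With the tool pointing down it reaches from about 0.35 to 0.975 m from the base axis. Payload 4.9 kg.
Tool frame: the origin (TCP) lies on the centre line of the jaws, within the pads' length; the fingertips stand 11 mm ahead of it and the grasp point (between the pads) lies 8 mm behind it; z points along the fingers, y is the direction in which the jaws open and shut (so a half turn about z gives the same grasp; the last joint's range is limited). The gripper opens to 85 mm and grips with 20 to 120 N. Pads are 22 mm wide; open, the fingers measure 114 mm over their backs; the gripper's body (76 mm by 85 mm) begins 54 mm behind the grasp point. The pads swing forward as they close: fully open they stand 13 mm farther back than shut.
Start: joints at [1.227, 0.053, 1.613, -0, 1.476, -0.119], TCP at [0.139, 0.609, 0.242] pointing down, gripper open.
Joint ranges: [-3.01, 3.01], [-1.01, 2.22], [0.06, 2.58], [-1.02, 4.17], [0.09, 2.62], [-3.14, 3.14]. Speed limits (rad/s): [2.57, 2.57, 3.14, 3.14, 3.14, 3.14].

### API

Orientations are given as a rotation vector (axis times angle).
In Python, from station import ctrl gives the robot as it stands.
- The arm moves only by the tool send_rows, never from a script. Its argument "series" is a list of rows, each an object of numbers: "tx", "ty", "tz": the shift along the tool's x, y, z in cm; "wx", "wy", "wz": the turn, a rotation vector about the tool's x, y, z in rad; "jaw": the closure, from 0 (fully open) to 1 (shut). In form: [{"tx": .., "ty": .., "tz": .., "wx": .., "wy": .., "wz": .., "jaw": ..}, ...]. A call has 1 to 5 rows; each row shifts and turns the pose as measured when the row begins, along the tool's axes as they then stand; what a row does not reach is not made up. A row lasts 1/8 s, in which the tool goes at most 62.5 mm and 10.7 degrees, less where a joint would pass 70% of its speed; a pose out of reach is approached as far as the arm can. A call is refused whole if a number of a shift passes 6.25 or a number of a turn 0.188, either way. A call with a gripper value outside its range is refused whole. The fingers move at their own pace and stop on an object; "squeeze" is the grip in N (left out, the last holds). Time passes only in rows, so rows that do not move let the fingers close. It gives the time, the measured TCP pose, the force and the opening at its end, in the units of the state.
- ctrl.get_obs(): the state, without advancing time (a new reading comes with each control period).
- ctrl.get_image(name): name is "scene" or "top"; returns the picture (480x640x3 uint8, red, green, blue); there is no depth.
- ctrl.camera_info(name): a dict with "mtx" (3x3 intrinsics, pixels), "R" (3x3) and "t" (3): a world point X has camera coordinates R X + t. Camera axes: x right, y down, z forward; pixel columns grow to the right and rows downward; lengths in m; the calibration is good to about 2 mm. A picture is of the moment at which its call begins. camera_info takes no time and is no camera call.
- ctrl.finish_job(): hands the job in, once; it reports no verdict.
The state is a dict: "t": time; "q": joint angles; "dq": joint speeds; "effort": joint torques, N m; "tool_pos": TCP position; "tool_rot": TCP orientation; "contact_force": force on the tool from outside, world axes, zero at the start; "wrist_torque": the same for the moment, N m; "opening": finger opening in m.
Only numpy, scipy, OpenCV 4.12 (cv2) and the standard library are available. Lean on these libraries where they do the work, as an engineer would, in place of code of your own. Each camera call takes 0.05 s, during which the arm holds its last target.

## Working session

There is one attempt and no reset: what is moved stays moved. The work goes in short steps, Python scripts to look and compute and a tool call to move; the robot and the scene stay as the last step left them, time stands still between calls to the robot, and variables do not carry over. Pictures are saved under pics/ and viewed, and the job is handed in when it is done.

Besides the shell and the picture viewer there is one more tool, called after "Emit:" by a JSON object that holds its "name" and its "arguments". send_rows: Moves the arm, as the interface text tells. Its arguments: {"type":"object","properties":{"series":{"type":"array"},"squeeze":{"type":"number"}},"required":["series"]}

```bash
mkdir -p pics; ls; python3 - <<'E'
from station import ctrl
import cv2
print(ctrl.get_obs())
for n in("scene","top"):
    cv2.imwrite(f"pics/{n}0.png",ctrl.get_image(n)[:,:,::-1]); print(n,ctrl.camera_info(n))
E
```

```text
pics
{'t': 0.0, 'q': array([ 1.22702569e+00,  5.34057807e-02,  1.61430911e+00, -1.72615688e-05,
        1.47599169e+00, -1.19003798e-01]), 'dq': array([-0.00074367,  0.00027979,  0.00072598, -0.0017433 , -0.00054948,
       -0.00060382]), 'effort': array([-1.78971401e-03, -3.93693960e+01, -3.70170844e+01, -3.78562490e-04,
        7.27523482e-03, -8.06088167e-06]), 'tool_pos': array([0.13910046, 0.60870359, 0.24102364]), 'tool_rot': array([-0.35226493, -3.12130785,  0.00323775]), 'contact_force': array([-0.06605534,  0.2346738 , -0.65870523]), 'wrist_torque': array([0.02804974, 0.03959179, 0.04436085]), 'opening': 0.08556598653716878}
scene {'mtx': array([[434.81996272,   0.        , 325.49018108],
       [  0.        , 434.81996272, 241.65997202],
       [  0.        ,   0.        ,   1.        ]]), 'R': array([[ 0.71198838, -0.70216117, -0.00649907],
       [-0.55036846, -0.55227554, -0.62616793],
       [ 0.43608153,  0.44940118, -0.77966113]]), 't': array([-0.2952737 ,  0.36200008,  0.70429907])}
top {'mtx': array([[601.16162998,   0.        , 319.53093786],
       [  0.        , 601.16162998, 236.1126083 ],
       [  0.        ,   0.        ,   1.        ]]), 'R': array([[-0.02856057, -0.99899912, -0.03442473],
       [-0.98056093,  0.03468835, -0.19312429],
       [ 0.19412513,  0.0282398 , -0.98057022]]), 't': array([0.10583891, 0.46009254, 1.0258094 ])}
```

View pics/scene0.png

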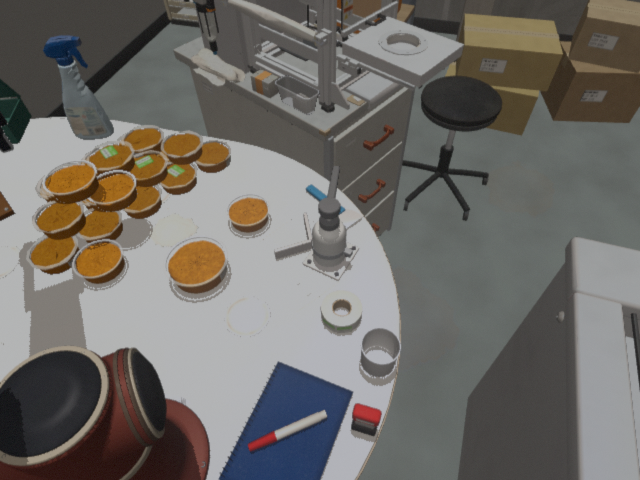

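View pics/top0.png

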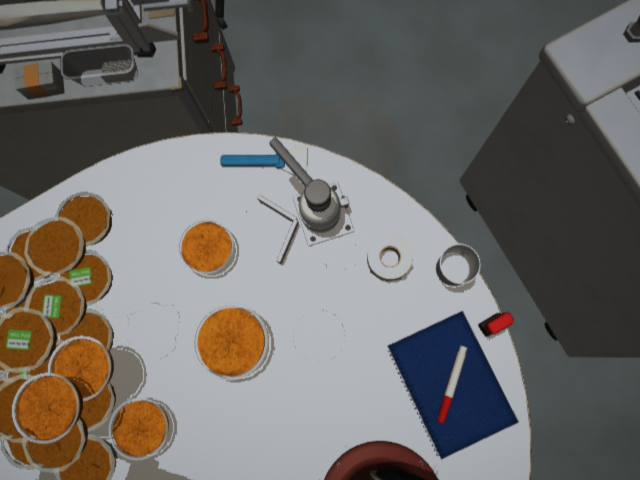

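```bash
cat > h.py <<'E'
import numpy as np, cv2
from station import ctrl
C={n:ctrl.camera_info(n) for n in("scene","top")}
def proj(n,X):
    c=C[n]; p=(np.atleast_2d(X)@c["R"].T+c["t"])@c["mtx"].T
    return p[:,:2]/p[:,2:]
def back(n,uv,z):
    c=C[n]; d=c["R"].T@np.linalg.inv(c["mtx"])@np.array([*uv,1.]); o=-c["R"].T@c["t"]
    return o+d*(z-o[2])/d[2]
def crop(n,box,s,out,img=None):
    im=ctrl.get_image(n)[:,:,::-1] if img is None else img
    x0,y0,x1,y1=box; cv2.imwrite(out,cv2.resize(im[y0:y1,x0:x1],None,fx=s,fy=s,interpolation=cv2.INTER_CUBIC)); return im
E
python3 - <<'E'
from h import *
crop("top",(170,120,370,290),4,"pics/t1.png",cv2.imread("pics/top0.png"))
crop("scene",(210,150,370,300),5,"pics/s1.png",cv2.imread("pics/scene0.png")) if 0 else crop("scene",(210,160,370,280),5,"pics/s1.png",cv2.imread("pics/scene0.png"))
E
```

```text
(no output)
```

View pics/t1.png

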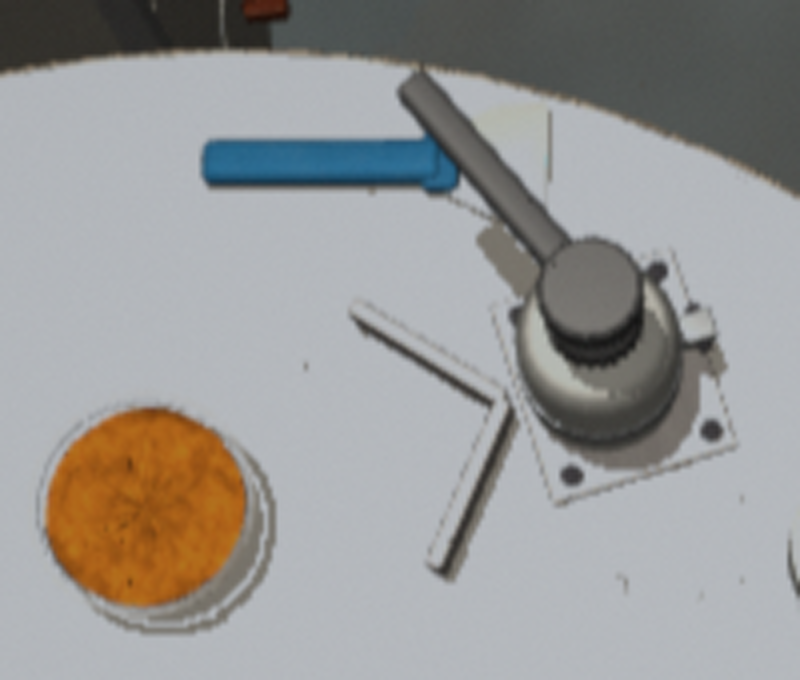

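View pics/s1.png

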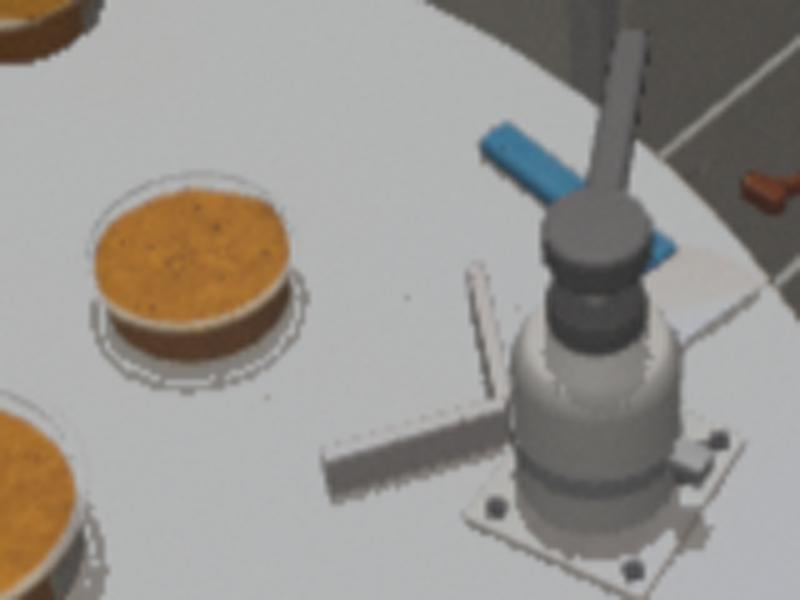

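```bash
cat >> h.py <<'E'
def cp(x,y,s=4,o=(170,120)): return ((x+.5)/s-.5+o[0],(y+.5)/s-.5+o[1])
def circ(c,r,z,n=60):
    a=np.linspace(0,2*np.pi,n); return np.c_[c[0]+r*np.cos(a),c[1]+r*np.sin(a),np.full(n,z)]
E
python3 - <<'E'
from h import *
P=lambda x,y,z:back("top",cp(x,y),z)
ht=P(591,288,.165);a=P(357,308,.028);b=P(443,570,.028);sp=P(412,82,.161);cu=P(145,507,.043)
so=(5,(210,160))
ht2=back("scene",cp(597,228,*so),.165); cu2=back("scene",cp(195,258,*so),.043)
print("head",ht,ht2,"V",a,b,np.linalg.norm(a-b),"spout",sp,np.linalg.norm((sp-ht)[:2]),"cup",cu,cu2)
d=(ht-(a+b)/2)[:2]; print(np.linalg.norm(d),"yawmid",np.arctan2(d[1],d[0]))
e=(a-b)[:2]; print("yaw perp",np.arctan2(-e[0],e[1]))
# foot plate corners
for p in [(555,503),(737,445),(672,250),(492,305)]: print(P(*p,.006))
E
```

```text
head [0.51277661 0.0890674  0.165     ] [0.51090071 0.08637759 0.165     ] V [0.54517487 0.20149029 0.028     ] [0.4216174  0.16365573 0.028     ] 0.12922035934574225 spout [0.60435211 0.16042516 0.161     ] 0.11609478816458844 cup [0.45241285 0.29588598 0.043     ] [0.44927251 0.28518553 0.043     ]
0.09801281230711377 yawmid -1.2663535181714285
yaw perp -1.2736518891881754
[0.45458014 0.11338688 0.006     ]
[0.4789305  0.02835714 0.006     ]
[0.5737389  0.05520386 0.006     ]
[0.55018997 0.14066586 0.006     ]
```

```bash
cat >> h.py <<'E'
def S2W(o,yaw,P):
    c,s=np.cos(yaw),np.sin(yaw); P=np.atleast_2d(P).astype(float); return np.c_[o[0]+c*P[:,0]-s*P[:,1],o[1]+s*P[:,0]+c*P[:,1],P[:,2]]
def overlay(n,im,o,yaw,cup,sw,box,s,out,dz=0):
    x0,y0,x1,y1=box; v=cv2.resize(im[y0:y1,x0:x1],None,fx=s,fy=s,interpolation=cv2.INTER_CUBIC)
    def pl(P,col,closed=True):
        q=(proj(n,P)-[x0,y0]+.5)*s-.5; cv2.polylines(v,[np.round(q*8).astype(np.int32)],closed,col,1,cv2.LINE_AA,3)
    G=(0,255,0);R=(0,0,255);B=(255,0,0)
    pl(circ(o,.022,.165-dz),R); 
    for sg in(1,-1): pl(S2W(o,yaw,[(-.1,sg*.064,.028),(-.1+.0515,sg*0,.028)]),G,False)
    pl(circ(cup,.052,.046),B); pl(circ(cup,.048,0),B)
    a=np.pi-sw; u=np.array([np.cos(a),np.sin(a)]);w=np.array([-u[1],u[0]])
    pl(S2W(o,yaw,[(*(r*u+k*w),.161-dz) for r,k in((.022,.008),(.119,.008),(.119,-.008),(.022,-.008))]),R)
    h=S2W(o,yaw,[(-.115,0,0)])[0]; pl(circ(h,.048,0),(0,255,255))
    cv2.imwrite(out,v)
E
python3 - <<'E'
from h import *
for n,b,s,f in(("top",(170,120,370,290),4,"top0"),("scene",(210,160,370,280),5,"scene0")):
    overlay(n,cv2.imread(f"pics/{f}.png"),(.512,.088),-1.27,(.451,.290),1.21,b,s,f"pics/ov_{n}.png")
E
```

```text
(no output)
```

View pics/ov_top.png

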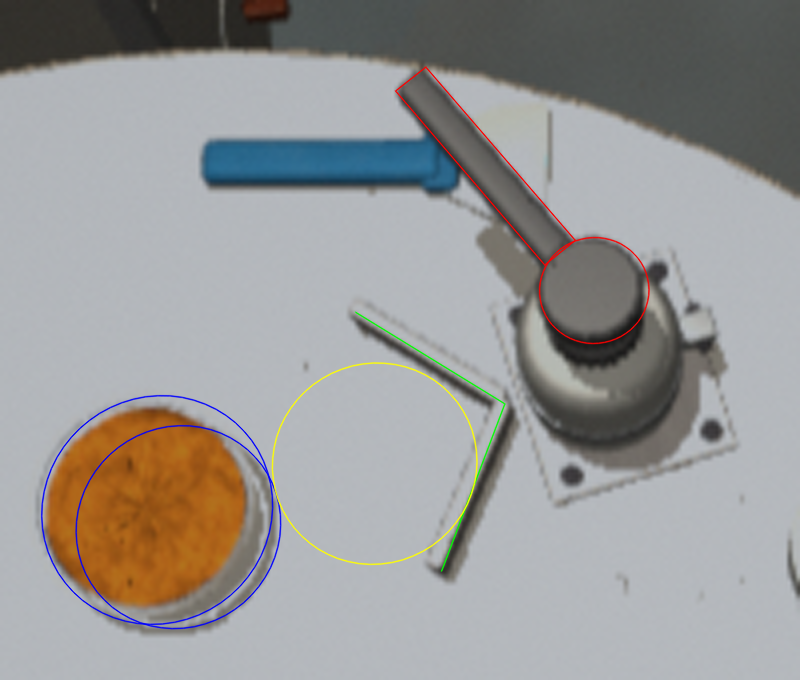

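View pics/ov_scene.png

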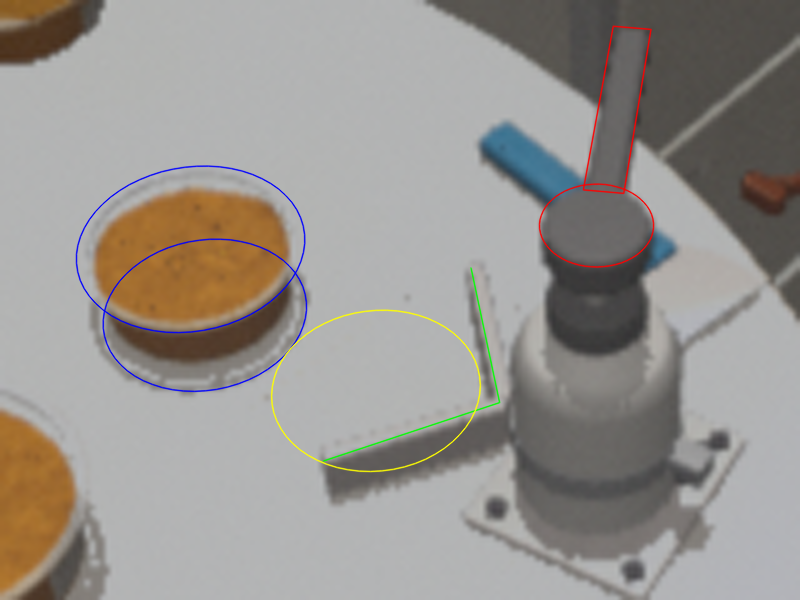

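```bash
cat >> h.py <<'E'
from scipy.spatial.transform import Rotation as Ro
def plan(p,xang=None):
    """shift (cm, current tool axes) and wz needed to put TCP at p with tool x at world angle xang, pointing down"""
    o=ctrl.get_obs(); R=Ro.from_rotvec(o["tool_rot"]).as_matrix()
    d=R.T@(np.array(p)-o["tool_pos"])*100
    a=np.arctan2(R[1,0],R[0,0]); 
    print("pos",o["tool_pos"].round(4),"xang",round(a,3),"zaxis",R[:,2].round(3),"F",o["contact_force"].round(1),"open",round(o["opening"],4),"t",o["t"],"q",o["q"].round(2))
    print("shift cm",d.round(2), "" if xang is None else "wz %.3f"%(-((xang-a+np.pi)%(2*np.pi)-np.pi)))
E
python3 - <<'E'
from h import *
for n,uv in dict(p1=(85,275),p2=(85,218),big=(233,342),p3=(82,365),p4=(88,330)).items(): print(n,back("top",uv,.046),back("top",uv,.092))
plan((.425,.375,.20),1.859)
E
```

```text
p1 [0.40740638 0.51223147 0.046     ] [0.40074619 0.49249933 0.092     ]
p2 [0.51208836 0.51722974 0.046     ] [0.50085246 0.49727912 0.092     ]
big [0.28163885 0.24649187 0.046     ] [0.28047603 0.23837537 0.092     ]
p3 [0.25000632 0.50998751 0.046     ] [0.25022618 0.49035345 0.092     ]
p4 [0.30988177 0.50224587 0.046     ] [0.30748444 0.48295021 0.092     ]
pos [0.1391 0.6088 0.2412] xang 2.917 zaxis [-0.001 -0.002 -1.   ] F [-0.8  0.5  0.5] open 0.0853 t 0.1 q [ 1.23  0.05  1.61  0.    1.48 -0.12]
shift cm [-33.08 -16.41   4.14] wz 1.058
```

Emit:
{"name": "send_rows", "arguments": {"series": [{"tx":-6,"ty":-3,"jaw":0.3},{"tx":-6,"ty":-3,"jaw":0.3},{"tx":-6,"ty":-3,"jaw":0.3},{"tx":-6,"ty":-3,"jaw":0.3},{"wz":0.18,"jaw":0.3}]}}

```text
invalid input at $.series[0]: expected keys tx, ty, tz, wx, wy, wz, jaw
```

Emit:
{"name": "send_rows", "arguments": {"series": [{"wz":0.185},{"wz":0.185},{"wz":0.185},{"wz":0.185},{"wz":0.1}]}}

```text
invalid input at $.series[0]: expected keys tx, ty, tz, wx, wy, wz, jaw
```

```bash
python3 - <<'E'
from h import *
plan((.425,.375,.06),1.859)
E
```

```text
pos [0.1391 0.6088 0.2412] xang 2.917 zaxis [-0.001 -0.002 -1.   ] F [-0.8  0.5  0.5] open 0.0853 t 0.1 q [ 1.23  0.05  1.61  0.    1.48 -0.12]
shift cm [-33.08 -16.38  18.14] wz 1.058
```

All keys are required.

Emit:
{"name": "send_rows", "arguments": {"series": [{"tx":-6,"ty":-3,"tz":0,"wx":0,"wy":0,"wz":0,"jaw":0.3},{"tx":-6,"ty":-3,"tz":0,"wx":0,"wy":0,"wz":0,"jaw":0.3},{"tx":-6,"ty":-3,"tz":0,"wx":0,"wy":0,"wz":0,"jaw":0.3},{"tx":-6,"ty":-3,"tz":0,"wx":0,"wy":0,"wz":0,"jaw":0.3},{"tx":0,"ty":0,"tz":0,"wx":0,"wy":0,"wz":0.18,"jaw":0.3}]}}

```text
t: 0.72
tool_pos: [0.3357, 0.4457, 0.2384]
tool_rot: [-0.633, -3.076, 0.009]
contact_force: [-0.1, 0.4, 0.3]
opening: 0.0597
```

Emit:
{"name": "send_rows", "arguments": {"series": [{"tx":0,"ty":0,"tz":0,"wx":0,"wy":0,"wz":0.185,"jaw":0.3},{"tx":0,"ty":0,"tz":0,"wx":0,"wy":0,"wz":0.185,"jaw":0.3},{"tx":0,"ty":0,"tz":0,"wx":0,"wy":0,"wz":0.185,"jaw":0.3},{"tx":0,"ty":0,"tz":0,"wx":0,"wy":0,"wz":0.185,"jaw":0.3},{"tx":0,"ty":0,"tz":0,"wx":0,"wy":0,"wz":0.15,"jaw":0.3}]}}

```text
t: 1.35
tool_pos: [0.336, 0.443, 0.2351]
tool_rot: [1.91, 2.493, -0.017]
contact_force: [-0.3, 0.0, 0.3]
opening: 0.0598
```

```bash
python3 - <<'E'
from h import *
plan((.425,.375,.06),1.859)
E
```

```text
pos [0.336  0.443  0.2351] xang 1.834 zaxis [-0.006 -0.009 -1.   ] F [-0.3  0.   0.3] open 0.0598 t 1.35 q [ 0.79 -0.1   1.78 -0.    1.48  0.53]
shift cm [-8.76  6.97 17.52] wz -0.025
```

Emit:
{"name": "send_rows", "arguments": {"series": [{"tx":-4.4,"ty":3.5,"tz":0,"wx":0,"wy":0,"wz":-0.02,"jaw":0.3},{"tx":-4.4,"ty":3.5,"tz":0,"wx":0,"wy":0,"wz":0,"jaw":0.3},{"tx":0,"ty":0,"tz":5,"wx":0,"wy":0,"wz":0,"jaw":0.3},{"tx":0,"ty":0,"tz":5,"wx":0,"wy":0,"wz":0,"jaw":0.3},{"tx":0,"ty":0,"tz":4,"wx":0,"wy":0,"wz":0,"jaw":0.3}]}}

```text
t: 1.98
tool_pos: [0.4312, 0.3753, 0.0947]
tool_rot: [1.884, 2.511, -0.005]
contact_force: [0.4, 0.9, 0.2]
opening: 0.0597
```

```bash
python3 - <<'E'
from h import *
plan((.425,.375,.022),1.859)
cv2.imwrite("pics/t2.png",ctrl.get_image("top")[:,:,::-1]);crop("scene",(150,100,410,300),3,"pics/s2.png")
E
```

```text
pos [0.4312 0.3753 0.0947] xang 1.854 zaxis [ 0.    -0.004 -1.   ] F [0.4 0.9 0.2] open 0.0597 t 1.975 q [ 0.59  0.07  1.86 -0.    1.22  0.31]
shift cm [ 0.17 -0.59  7.27] wz -0.005
```

View pics/t2.png

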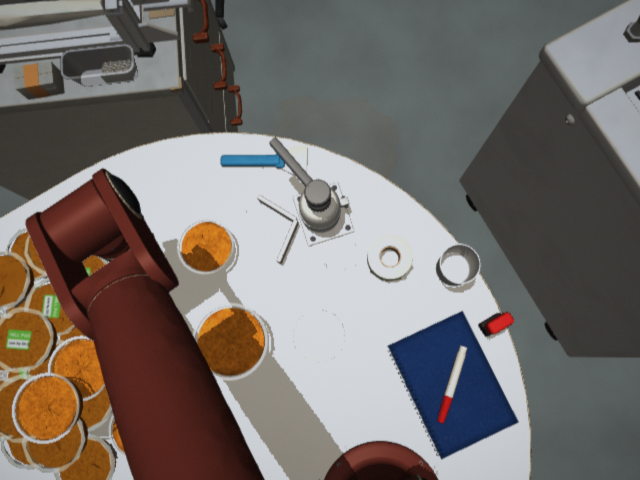

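View pics/s2.png

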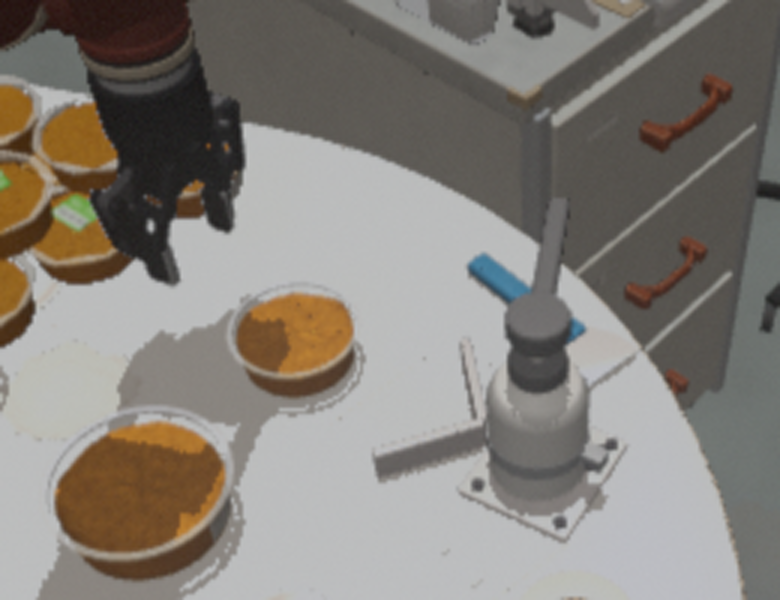

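Emit:
{"name": "send_rows", "arguments": {"series": [{"tx":0.2,"ty":-0.6,"tz":3.5,"wx":0,"wy":0,"wz":0,"jaw":0.3},{"tx":0,"ty":0,"tz":3,"wx":0,"wy":0,"wz":0,"jaw":0.3},{"tx":0,"ty":0,"tz":0.6,"wx":0,"wy":0,"wz":0,"jaw":0.3},{"tx":-1.5,"ty":0,"tz":0,"wx":0,"wy":0,"wz":0,"jaw":0.3},{"tx":-0.8,"ty":0,"tz":0,"wx":0,"wy":0,"wz":0,"jaw":0.3}]}}

```text
t: 2.7
tool_pos: [0.4322, 0.3533, 0.0269]
tool_rot: [1.881, 2.512, -0.004]
contact_force: [0.4, 0.4, -0.1]
opening: 0.06
```

```bash
python3 - <<'E'
from h import *
plan((.463,.249,.022),1.859)
crop("scene",(150,100,410,300),3,"pics/s3.png")
E
```

```text
pos [0.4322 0.3533 0.0269] xang 1.856 zaxis [ 0.001 -0.004 -1.   ] F [ 0.4  0.4 -0.1] open 0.06 t 2.7 q [ 0.55  0.13  1.92 -0.    1.09  0.27]
shift cm [-10.88   0.02   0.53] wz -0.003
```

View pics/s3.png

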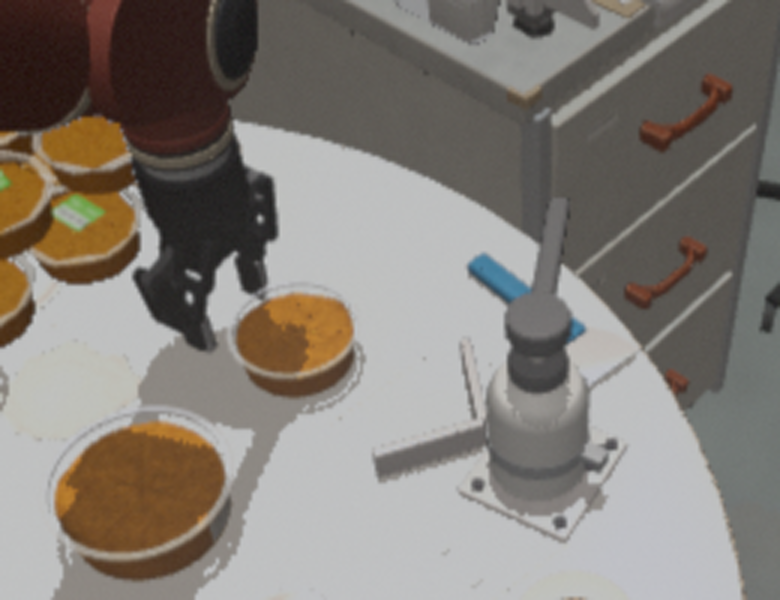

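Emit:
{"name": "send_rows", "arguments": {"series": [{"tx":-1,"ty":0,"tz":0.4,"wx":0,"wy":0,"wz":0,"jaw":0.3},{"tx":-0.8,"ty":0,"tz":0,"wx":0,"wy":0,"wz":0,"jaw":0.3},{"tx":-0.8,"ty":0,"tz":0,"wx":0,"wy":0,"wz":0,"jaw":0.3},{"tx":-0.8,"ty":0,"tz":0,"wx":0,"wy":0,"wz":0,"jaw":0.3},{"tx":-0.8,"ty":0,"tz":0,"wx":0,"wy":0,"wz":0,"jaw":0.3}]}}

```text
t: 3.38
tool_pos: [0.4464, 0.3105, 0.0251]
tool_rot: [1.881, 2.51, 0.002]
contact_force: [0.5, 1.1, -0.8]
opening: 0.0598
```

Emit:
{"name": "send_rows", "arguments": {"series": [{"tx":-0.8,"ty":0,"tz":0,"wx":0,"wy":0,"wz":0,"jaw":0.3},{"tx":-0.8,"ty":0,"tz":0,"wx":0,"wy":0,"wz":0,"jaw":0.3},{"tx":-0.8,"ty":0,"tz":0,"wx":0,"wy":0,"wz":0,"jaw":0.3},{"tx":-0.8,"ty":0,"tz":0,"wx":0,"wy":0,"wz":0,"jaw":0.3},{"tx":-0.5,"ty":0,"tz":0,"wx":0,"wy":0,"wz":0,"jaw":0.3}]}}

```text
t: 4.0
tool_pos: [0.4573, 0.2723, 0.025]
tool_rot: [1.882, 2.51, 0.001]
contact_force: [0.0, 1.0, -0.3]
opening: 0.0598
```

```bash
python3 - <<'E'
from h import *
plan((.463,.249,.022),1.859)
crop("top",(170,120,370,290),4,"pics/t4.png")
crop("scene",(150,100,410,300),3,"pics/s4.png")
E
```

```text
pos [0.4573 0.2723 0.025 ] xang 1.855 zaxis [ 0.004 -0.002 -1.   ] F [ 0.   1.  -0.3] open 0.0598 t 4.0 q [ 0.4   0.08  1.98 -0.    1.08  0.12]
shift cm [-2.39 -0.11  0.31] wz -0.004
```

View pics/s4.png

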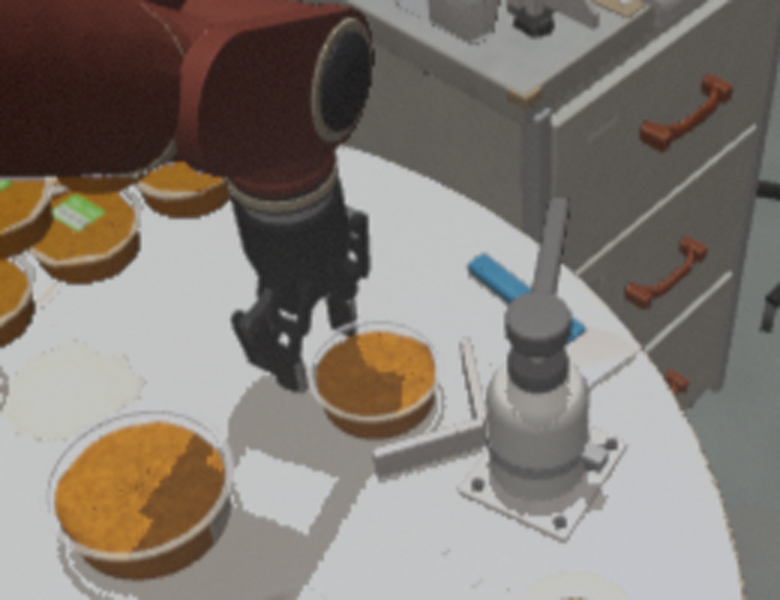

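View pics/t4.png

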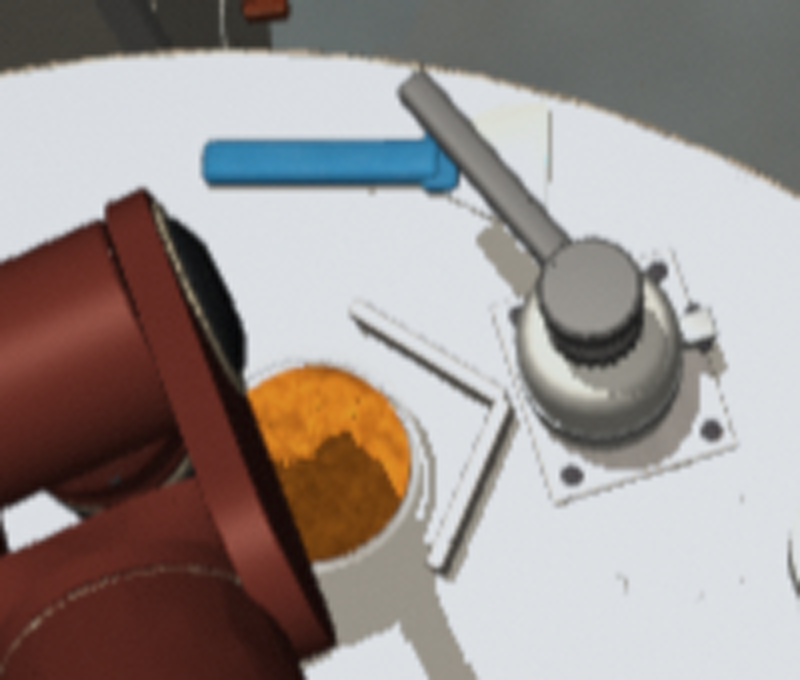

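Emit:
{"name": "send_rows", "arguments": {"series": [{"tx":-0.7,"ty":0,"tz":0.1,"wx":0,"wy":0,"wz":0,"jaw":0.3},{"tx":-0.7,"ty":0,"tz":0,"wx":0,"wy":0,"wz":0,"jaw":0.3},{"tx":-0.5,"ty":0,"tz":0,"wx":0,"wy":0,"wz":0,"jaw":0.3}]}}

```text
t: 4.47
tool_pos: [0.4632, 0.2537, 0.0244]
tool_rot: [1.881, 2.51, 0.003]
contact_force: [-1.1, 0.5, 0.6]
opening: 0.0599
```

Emit:
{"name": "send_rows", "arguments": {"series": [{"tx":-0.4,"ty":0,"tz":0,"wx":0,"wy":0,"wz":0,"jaw":0.3}]}}

```text
t: 4.6
tool_pos: [0.4644, 0.2495, 0.0244]
tool_rot: [1.882, 2.51, 0.003]
contact_force: [-1.3, 1.1, 0.6]
opening: 0.0597
```

Emit:
{"name": "send_rows", "arguments": {"series": [{"tx":-0.3,"ty":0,"tz":0,"wx":0,"wy":0,"wz":0,"jaw":0.3}]}}

```text
t: 4.72
tool_pos: [0.4654, 0.2468, 0.0245]
tool_rot: [1.883, 2.51, 0.005]
contact_force: [-0.0, 6.2, 1.5]
opening: 0.0598
```

Emit:
{"name": "send_rows", "arguments": {"series": [{"tx":-0.2,"ty":0,"tz":0,"wx":0,"wy":0,"wz":0,"jaw":0.3}]}}

```text
t: 4.85
tool_pos: [0.4663, 0.2463, 0.025]
tool_rot: [1.885, 2.51, 0.011]
contact_force: [-1.1, 9.5, 0.7]
opening: 0.0597
```

```bash
python3 - <<'E'
from h import *
plan((.45,.30,.20),1.859)
im=ctrl.get_image("scene")[:,:,::-1]
hm=S2W((.512,.088),-1.27,[(-.115,0,0)])[0][:2]; print(hm)
overlay("scene",im,(.512,.088),-1.27,hm,1.21,(210,160,370,280),5,"pics/s5.png")
E
```

```text
pos [0.4663 0.2463 0.025 ] xang 1.853 zaxis [ 0.006  0.004 -1.   ] F [-1.1  9.5  0.7] open 0.0597 t 4.85 q [0.34 0.06 2.   0.   1.08 0.06]
shift cm [  5.66   0.05 -17.49] wz -0.006
[0.4779277 0.1978366]
```

View pics/s5.png

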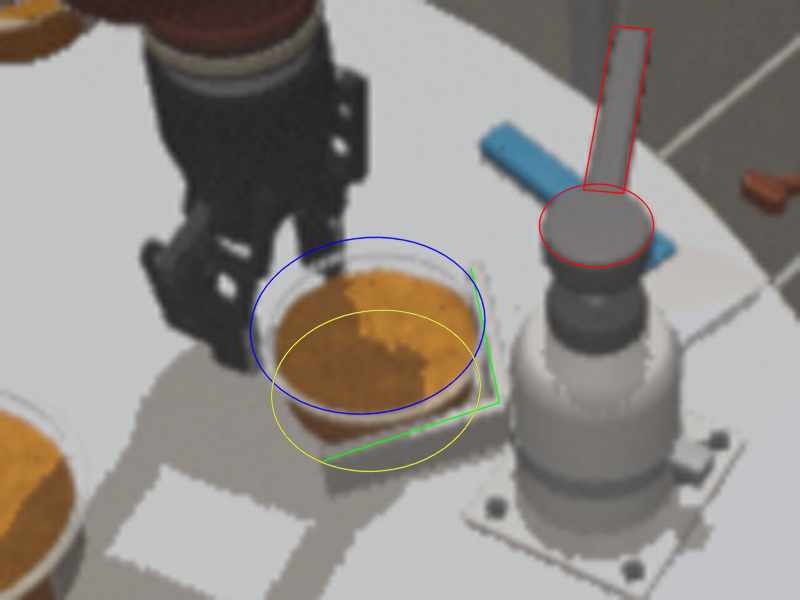

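Emit:
{"name": "send_rows", "arguments": {"series": [{"tx":1,"ty":0,"tz":0,"wx":0,"wy":0,"wz":0,"jaw":0.3},{"tx":2.5,"ty":0,"tz":0,"wx":0,"wy":0,"wz":0,"jaw":0.3},{"tx":3.5,"ty":0,"tz":0,"wx":0,"wy":0,"wz":0,"jaw":0.3},{"tx":0,"ty":0,"tz":-6,"wx":0,"wy":0,"wz":0,"jaw":0.3},{"tx":0,"ty":0,"tz":-6,"wx":0,"wy":0,"wz":0,"jaw":0.3}]}}

```text
t: 5.52
tool_pos: [0.4408, 0.313, 0.1396]
tool_rot: [-1.884, -2.511, 0.017]
contact_force: [1.7, 0.5, 0.0]
opening: 0.0601
```

Emit:
{"name": "send_rows", "arguments": {"series": [{"tx":3,"ty":0,"tz":-6,"wx":0,"wy":0,"wz":0,"jaw":0.6},{"tx":3,"ty":0,"tz":-5,"wx":0,"wy":0,"wz":0,"jaw":0.6}]}}

```text
t: 5.78
tool_pos: [0.425, 0.3689, 0.2478]
tool_rot: [-1.888, -2.511, 0.02]
contact_force: [1.1, 0.1, 0.5]
opening: 0.0344
```

```bash
python3 - <<'E'
from h import *
plan((.45,.30,.20),1.859)
hm=(.478,.198)
for n,b,s in(("top",(170,120,370,290),4),("scene",(210,160,370,280),5)):
    im=ctrl.get_image(n)[:,:,::-1]; cv2.imwrite(f"pics/raw6{n}.png",im)
    overlay(n,im,(.512,.088),-1.27,hm,1.21,b,s,f"pics/ov6{n}.png")
E
```

```text
pos [0.425  0.3689 0.2478] xang 1.852 zaxis [-0.008 -0.01  -1.   ] F [1.1 0.1 0.5] open 0.0344 t 5.775 q [ 0.58 -0.09  1.74 -0.    1.5   0.3 ]
shift cm [-7.28  0.54  4.83] wz -0.007
```

View pics/ov6top.png

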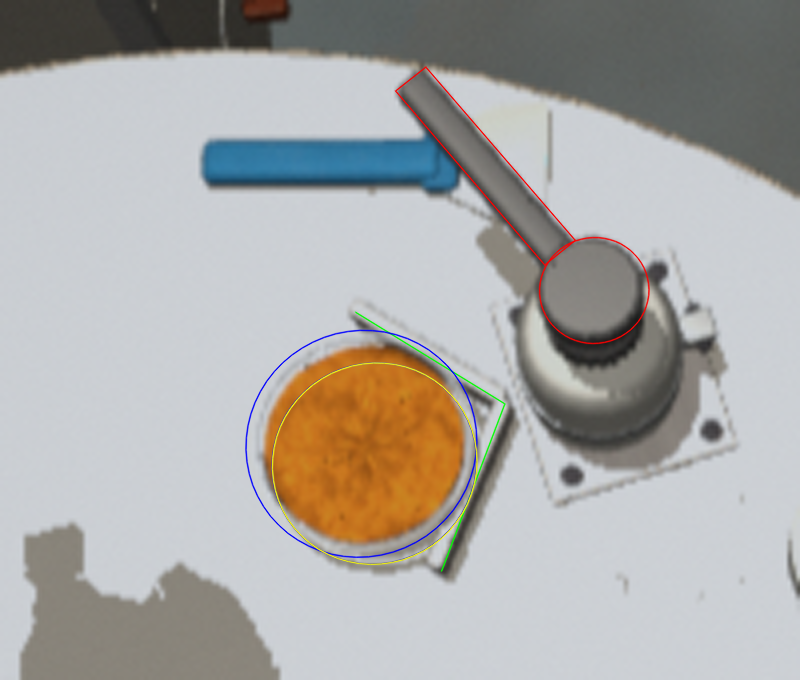

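View pics/ov6scene.png

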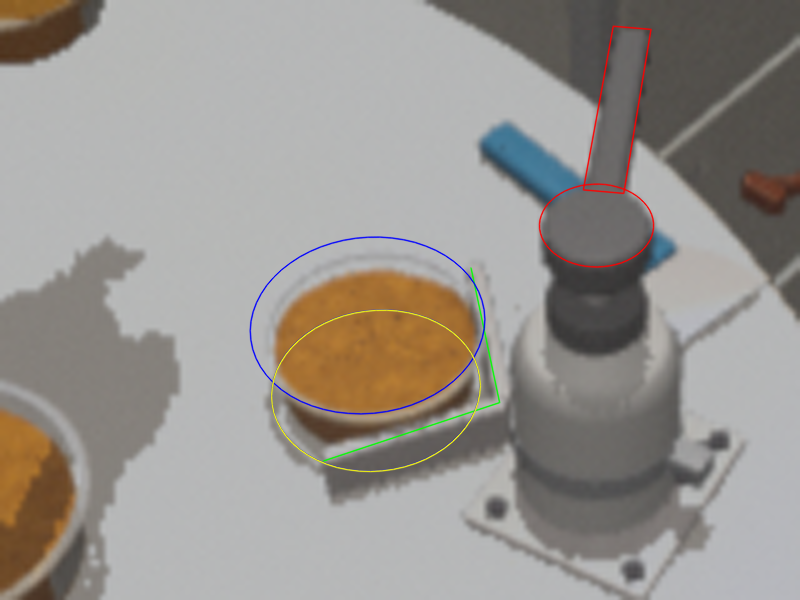

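```bash
python3 - <<'E'
from h import *
plan((.5874,.1469,.235),.662)
E
```

```text
pos [0.4272 0.3723 0.2539] xang 1.856 zaxis [ 0.002 -0.002 -1.   ] F [ 0.8 -0.1  0.9] open 0.0338 t 5.875 q [ 0.59 -0.09  1.74 -0.    1.5   0.3 ]
shift cm [-26.13   9.04   1.97] wz 1.194
```

Emit:
{"name": "send_rows", "arguments": {"series": [{"tx":-5.2,"ty":1.8,"tz":0.3,"wx":0,"wy":0,"wz":0,"jaw":0.6},{"tx":-5.2,"ty":1.8,"tz":0.3,"wx":0,"wy":0,"wz":0,"jaw":0.6},{"tx":-5.2,"ty":1.8,"tz":0.3,"wx":0,"wy":0,"wz":0,"jaw":0.6},{"tx":-5.2,"ty":1.8,"tz":0.3,"wx":0,"wy":0,"wz":0,"jaw":0.6},{"tx":-5.2,"ty":1.8,"tz":0.3,"wx":0,"wy":0,"wz":0,"jaw":0.6}]}}

```text
t: 6.5
tool_pos: [0.5887, 0.1456, 0.2372]
tool_rot: [1.868, 2.521, -0.006]
contact_force: [-0.4, -0.0, 0.1]
opening: 0.0344
```

Emit:
{"name": "send_rows", "arguments": {"series": [{"tx":0,"ty":0,"tz":0,"wx":0,"wy":0,"wz":0.185,"jaw":0.6},{"tx":0,"ty":0,"tz":0,"wx":0,"wy":0,"wz":0.185,"jaw":0.6},{"tx":0,"ty":0,"tz":0,"wx":0,"wy":0,"wz":0.185,"jaw":0.6},{"tx":0,"ty":0,"tz":0,"wx":0,"wy":0,"wz":0.185,"jaw":0.6},{"tx":0,"ty":0,"tz":0,"wx":0,"wy":0,"wz":0.185,"jaw":0.6}]}}

```text
t: 7.12
tool_pos: [0.588, 0.1392, 0.2294]
tool_rot: [2.806, 1.399, -0.023]
contact_force: [0.4, -0.5, 0.2]
opening: 0.0342
```

Emit:
{"name": "send_rows", "arguments": {"series": [{"tx":0,"ty":0,"tz":0,"wx":0,"wy":0,"wz":0.185,"jaw":0.6},{"tx":0,"ty":0,"tz":0,"wx":0,"wy":0,"wz":0.09,"jaw":0.6}]}}

```text
t: 7.38
tool_pos: [0.5867, 0.1386, 0.2266]
tool_rot: [2.971, 0.991, -0.028]
contact_force: [0.3, 0.4, -0.2]
opening: 0.0343
```

```bash
python3 - <<'E'
from h import *
plan((.5874,.1469,.149),.662)
E
```

```text
pos [0.5867 0.1386 0.2266] xang 0.644 zaxis [-0.014 -0.015 -1.   ] F [ 0.3  0.4 -0.2] open 0.0343 t 7.375 q [ 0.11  0.02  1.67 -0.01  1.46  1.04]
shift cm [ 0.71 -0.65  7.75] wz -0.018
```

Emit:
{"name": "send_rows", "arguments": {"series": [{"tx":0.6,"ty":-0.6,"tz":0,"wx":0,"wy":0,"wz":-0.02,"jaw":0.6},{"tx":0.1,"ty":0,"tz":3.5,"wx":0,"wy":0,"wz":0,"jaw":0.6}]}}

```text
t: 7.62
tool_pos: [0.5898, 0.1478, 0.193]
tool_rot: [2.957, 1.027, -0.021]
contact_force: [0.2, -0.3, -0.3]
opening: 0.0341
```

```bash
python3 - <<'E'
from h import *
plan((.5874,.1469,.149),.662)
crop("scene",(240,80,400,200),5,"pics/s7.png")
E
```

```text
pos [0.5898 0.1478 0.193 ] xang 0.669 zaxis [-0.009 -0.015 -1.   ] F [ 0.2 -0.3 -0.3] open 0.0341 t 7.625 q [ 0.13  0.06  1.69 -0.01  1.4   1.03]
shift cm [-0.17 -0.1   4.4 ] wz 0.007
```

View pics/s7.png

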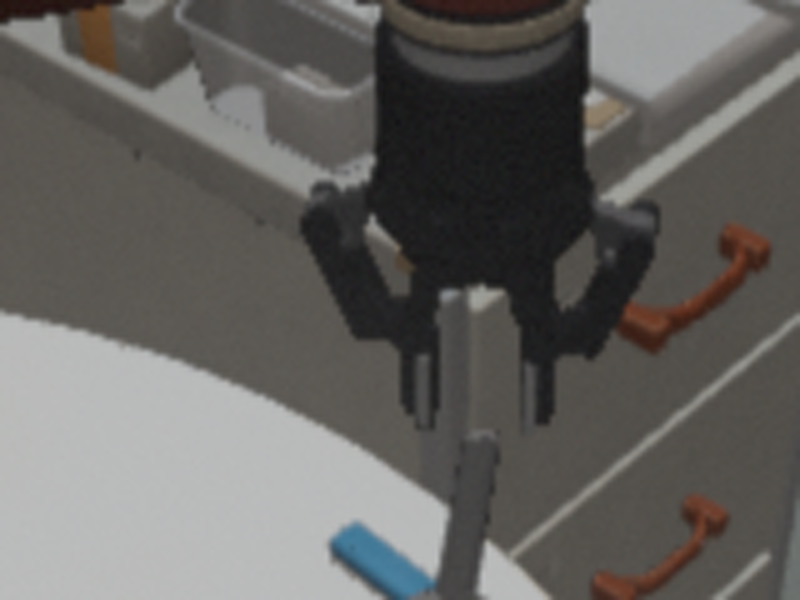

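Emit:
{"name": "send_rows", "arguments": {"series": [{"tx":-0.1,"ty":-0.1,"tz":2.2,"wx":0,"wy":0,"wz":0,"jaw":0.6},{"tx":-0.1,"ty":0,"tz":2.0,"wx":0,"wy":0,"wz":0,"jaw":0.6}]}}

```text
t: 7.92
tool_pos: [0.582, 0.1466, 0.1412]
tool_rot: [2.957, 1.034, -0.043]
contact_force: [-0.8, 0.1, 0.2]
opening: 0.0342
```

```bash
python3 - <<'E'
from h import *
plan((.5874,.1469,.149),.662)
crop("scene",(240,120,400,240),5,"pics/s8.png")
E
```

```text
pos [0.582  0.1466 0.1412] xang 0.673 zaxis [-0.023 -0.017 -1.   ] F [-0.8  0.1  0.2] open 0.0342 t 7.925 q [ 0.13  0.09  1.74 -0.01  1.33  1.03]
shift cm [ 0.42  0.31 -0.79] wz 0.011
```

View pics/s8.png

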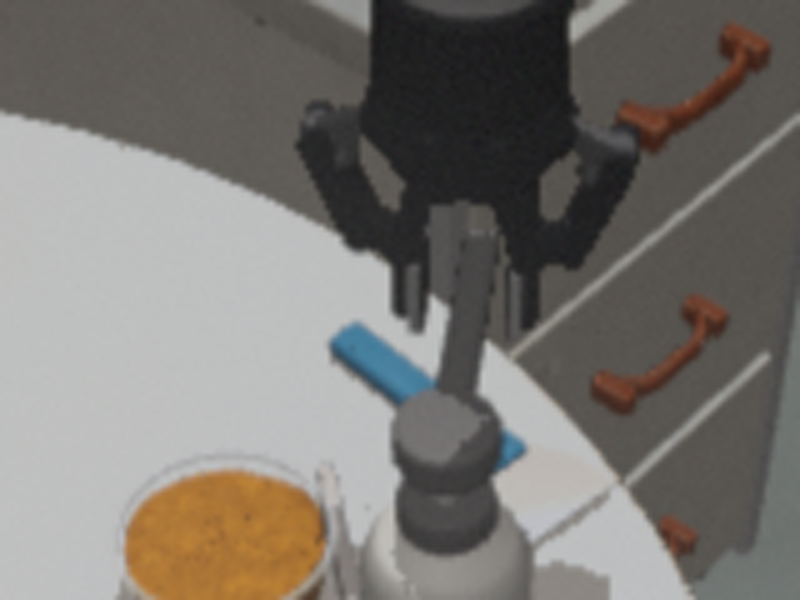

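Emit:
{"name": "send_rows", "arguments": {"series": [{"tx":0.3,"ty":-0.7,"tz":-0.7,"wx":0,"wy":0,"wz":-0.08,"jaw":0.6},{"tx":-0.1,"ty":-1.4,"tz":0,"wx":0,"wy":0,"wz":-0.15,"jaw":0.6},{"tx":-0.1,"ty":-1.4,"tz":0,"wx":0,"wy":0,"wz":-0.15,"jaw":0.6},{"tx":-0.1,"ty":-1.4,"tz":0,"wx":0,"wy":0,"wz":-0.15,"jaw":0.6}]}}

```text
t: 8.48
tool_pos: [0.5438, 0.1768, 0.1456]
tool_rot: [-2.573, -1.801, 0.055]
contact_force: [0.5, -0.7, 0.3]
opening: 0.0345
```

```bash
cat >> h.py <<'E'
O=np.array([.5125,.0885]); YAW=-1.27
def rad():
    o=ctrl.get_obs(); d=o["tool_pos"][:2]-O; R=Ro.from_rotvec(o["tool_rot"]).as_matrix()
    print("r",np.hypot(*d).round(4),"ang",np.arctan2(d[1],d[0]).round(3),"z",o["tool_pos"][2].round(4),"xang",np.arctan2(R[1,0],R[0,0]).round(3),"F",o["contact_force"].round(1),"goal ang",round(YAW+np.pi,3)); 
    v=R.T@[0,0,-1]; print("level: wx %.3f wy %.3f"%(-v[1],v[0]))
E
python3 - <<'E'
from h import *
rad()
crop("scene",(240,120,400,240),5,"pics/s9.png")
E
```

```text
r 0.0937 ang 1.23 z 0.1456 xang 1.222 F [ 0.5 -0.7  0.3] goal ang 1.872
level: wx -0.020 wy 0.029
```

View pics/s9.png

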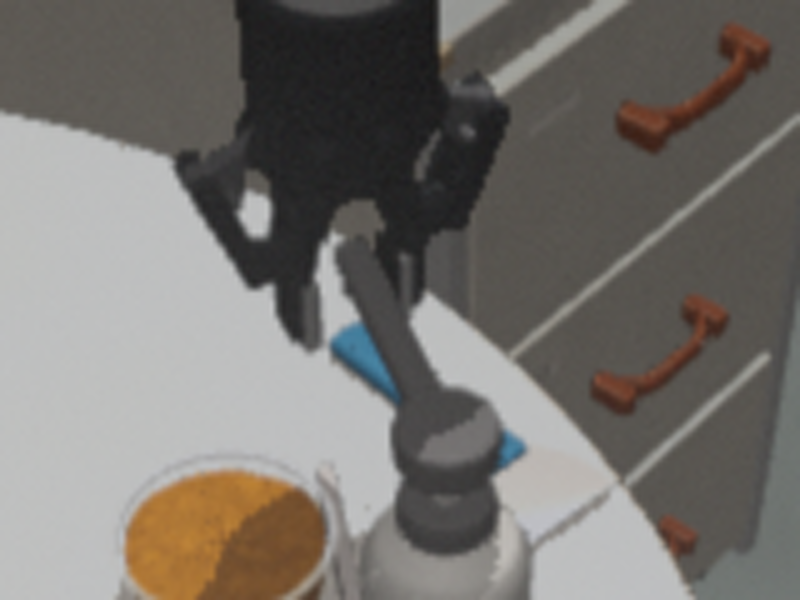

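Emit:
{"name": "send_rows", "arguments": {"series": [{"tx":-0.1,"ty":-1.4,"tz":-0.2,"wx":-0.02,"wy":0.03,"wz":-0.15,"jaw":0.6},{"tx":-0.1,"ty":-1.4,"tz":0,"wx":0,"wy":0,"wz":-0.15,"jaw":0.6},{"tx":-0.1,"ty":-1.4,"tz":0,"wx":0,"wy":0,"wz":-0.15,"jaw":0.6},{"tx":-0.1,"ty":-0.8,"tz":0,"wx":0,"wy":0,"wz":-0.1,"jaw":0.6},{"tx":0,"ty":0,"tz":0,"wx":0,"wy":0,"wz":0,"jaw":0.6}]}}

```text
t: 9.15
tool_pos: [0.4942, 0.1808, 0.1503]
tool_rot: [-1.971, -2.446, -0.009]
contact_force: [-0.1, 0.5, 1.1]
opening: 0.034
```

```bash
python3 - <<'E'
from h import *
rad()
crop("scene",(240,120,400,240),5,"pics/s10.png")
crop("top",(170,120,370,290),4,"pics/t10.png")
E
```

```text
r 0.0941 ang 1.766 z 0.1503 xang 1.785 F [-0.1  0.5  1.1] goal ang 1.872
level: wx 0.004 wy -0.004
```

View pics/s10.png

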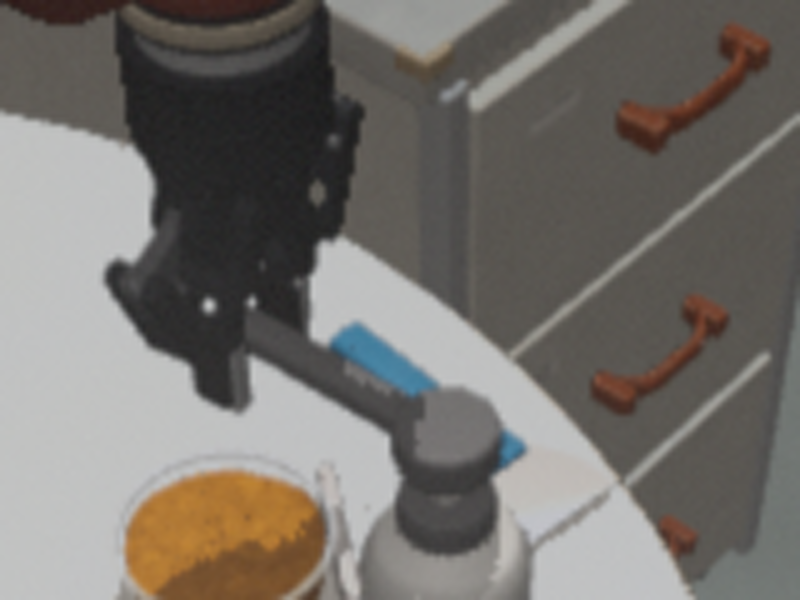

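View pics/t10.png

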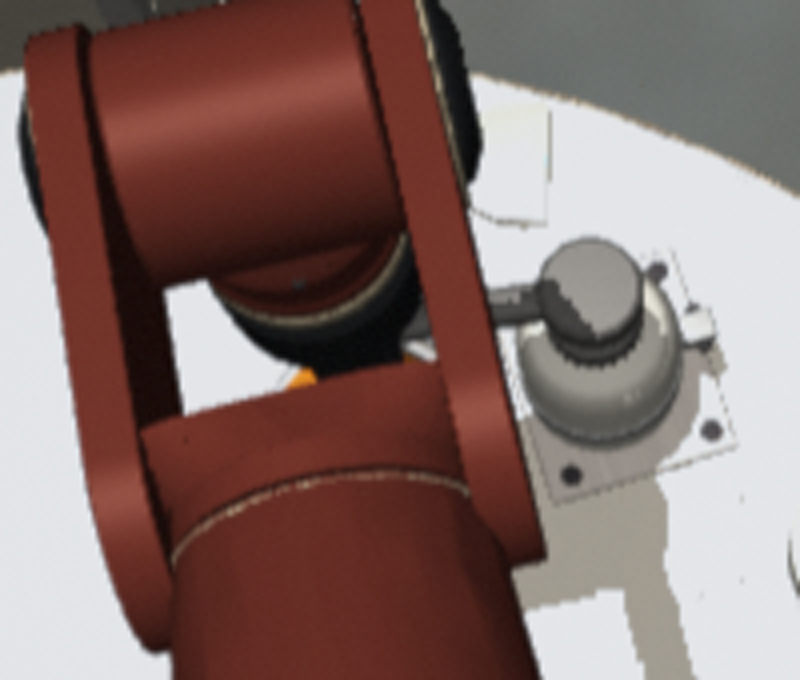

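Emit:
{"name": "send_rows", "arguments": {"series": [{"tx":-0.1,"ty":-0.9,"tz":0,"wx":0,"wy":0,"wz":-0.09,"jaw":0.6},{"tx":0,"ty":-0.8,"tz":0,"wx":0,"wy":0,"wz":-0.09,"jaw":0.6},{"tx":0,"ty":0,"tz":0,"wx":0,"wy":0,"wz":0,"jaw":0.6}]}}

```text
t: 9.62
tool_pos: [0.48, 0.1757, 0.1509]
tool_rot: [1.744, 2.611, 0.011]
contact_force: [-0.2, 0.3, -0.1]
opening: 0.034
```

```bash
python3 - <<'E'
from h import *
rad()
im=ctrl.get_image("scene")[:,:,::-1]
overlay("scene",im,O,YAW,(.478,.198),0.0,(240,140,400,260),5,"pics/s11.png")
E
```

```text
r 0.093 ang 1.928 z 0.1509 xang 1.964 F [-0.2  0.3 -0.1] goal ang 1.872
level: wx 0.007 wy -0.003
```

View pics/s11.png

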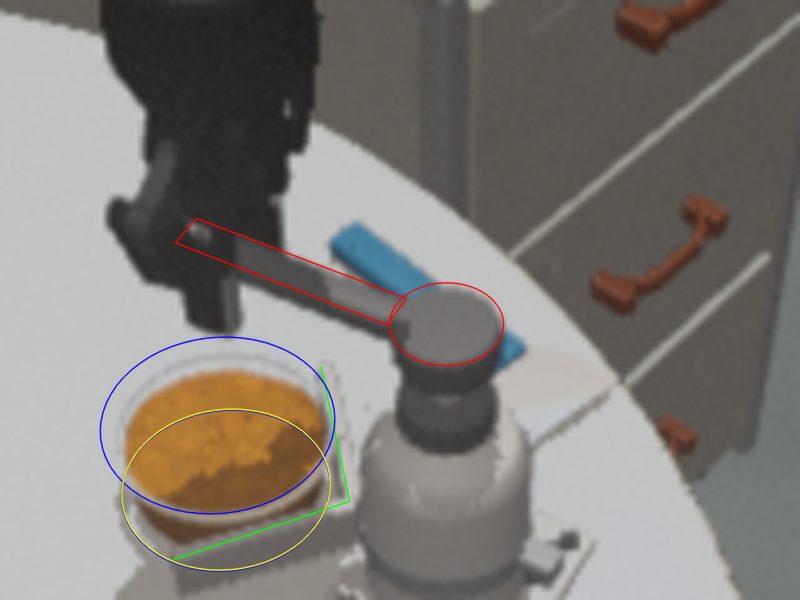

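Emit:
{"name": "send_rows", "arguments": {"series": [{"tx":0,"ty":-0.3,"tz":0,"wx":0,"wy":0,"wz":0,"jaw":0.6},{"tx":0,"ty":0,"tz":0,"wx":0,"wy":0,"wz":0,"jaw":0.6}]}}

```text
t: 9.93
tool_pos: [0.478, 0.1747, 0.1512]
tool_rot: [1.748, 2.609, 0.012]
contact_force: [0.7, 0.6, 0.4]
opening: 0.0342
```

```bash
python3 - <<'E'
from h import *
rad()
im=ctrl.get_image("scene")[:,:,::-1]
overlay("scene",im,O,YAW,(.478,.198),0.0,(240,140,400,260),5,"pics/s12.png")
E
```

```text
r 0.0928 ang 1.952 z 0.1512 xang 1.961 F [0.7 0.6 0.4] goal ang 1.872
level: wx 0.007 wy -0.003
```

View pics/s12.png

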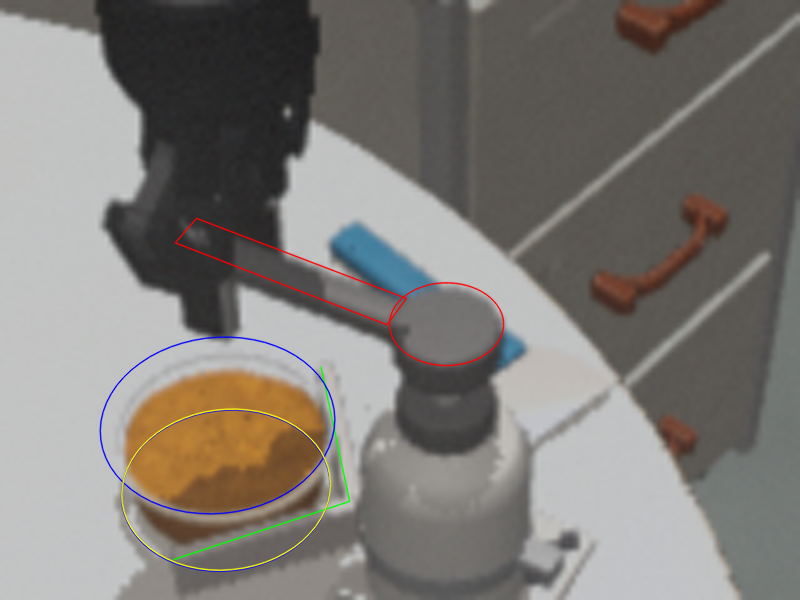

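Emit:
{"name": "send_rows", "arguments": {"series": [{"tx":0,"ty":0.6,"tz":0,"wx":0,"wy":0,"wz":0,"jaw":0.6},{"tx":0,"ty":0,"tz":-4,"wx":0,"wy":0,"wz":0,"jaw":0.6},{"tx":5,"ty":0,"tz":-4,"wx":0,"wy":0,"wz":0,"jaw":1},{"tx":6,"ty":0,"tz":0,"wx":0,"wy":0,"wz":0,"jaw":1},{"tx":6,"ty":0,"tz":0,"wx":0,"wy":0,"wz":0,"jaw":1}]}}

```text
t: 10.6
tool_pos: [0.4209, 0.3359, 0.2348]
tool_rot: [1.761, 2.599, 0.015]
contact_force: [0.7, 0.9, 0.1]
opening: -0.0
```

```bash
python3 - <<'E'
from h import *
plan((*O,.20),1.8)
for n,b,s in(("top",(170,120,370,290),4),("scene",(210,160,370,280),5)):
    im=ctrl.get_image(n)[:,:,::-1]; cv2.imwrite(f"pics/raw13{n}.png",im)
    overlay(n,im,O,YAW,(.478,.198),0,b,s,f"pics/ov13{n}.png")
E
```

```text
pos [0.4209 0.3359 0.2348] xang 1.95 zaxis [ 0.007  0.007 -1.   ] F [0.7 0.9 0.1] open -0.0 t 10.6 q [ 0.53 -0.16  1.83  0.    1.46  0.15]
shift cm [-26.39  -0.69   3.36] wz 0.150
```

View pics/ov13top.png

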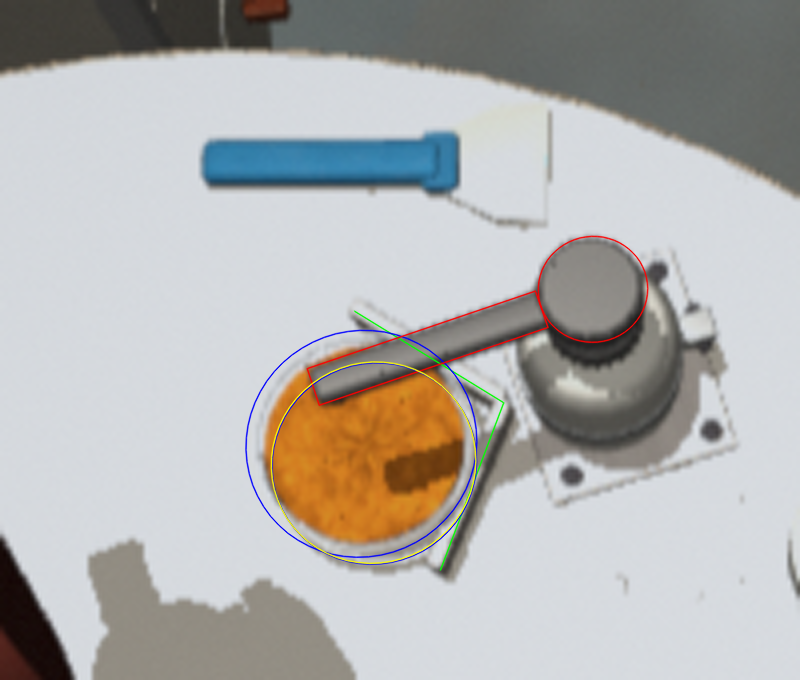

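View pics/ov13scene.png

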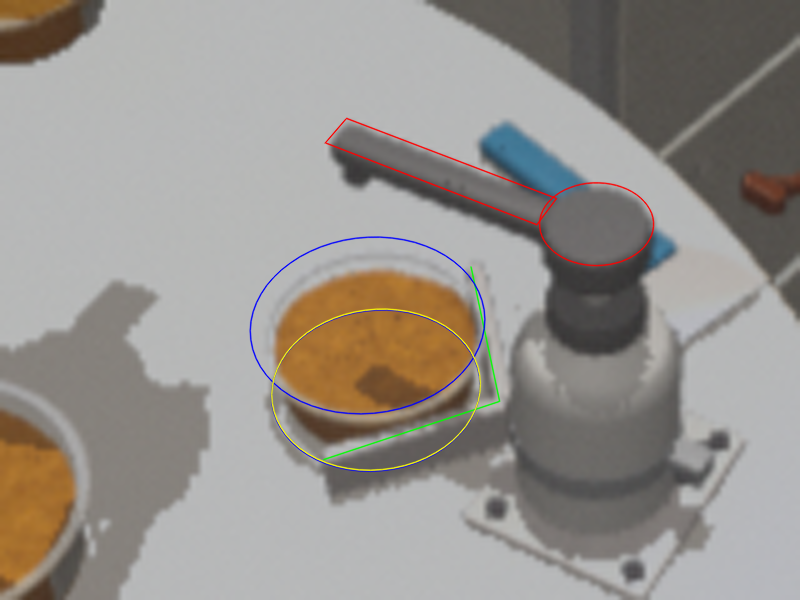

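Emit:
{"name": "send_rows", "arguments": {"series": [{"tx":-5.3,"ty":-0.15,"tz":0.3,"wx":0,"wy":0,"wz":0,"jaw":1},{"tx":-5.3,"ty":-0.15,"tz":0.3,"wx":0,"wy":0,"wz":0,"jaw":1},{"tx":-5.3,"ty":-0.15,"tz":0.3,"wx":0,"wy":0,"wz":0,"jaw":1},{"tx":-5.3,"ty":-0.15,"tz":0.3,"wx":0,"wy":0,"wz":0,"jaw":1},{"tx":-5.0,"ty":-0.1,"tz":0.3,"wx":0,"wy":0,"wz":0,"jaw":1}]}}

```text
t: 11.32
tool_pos: [0.5157, 0.0903, 0.2184]
tool_rot: [1.74, 2.613, 0.018]
contact_force: [0.5, -0.0, 0.6]
opening: -0.0
```

Emit:
{"name": "send_rows", "arguments": {"series": [{"tx":0,"ty":0,"tz":0,"wx":0,"wy":0,"wz":0,"jaw":1}]}}

```text
t: 11.45
tool_pos: [0.5166, 0.087, 0.218]
tool_rot: [1.747, 2.608, 0.016]
contact_force: [-0.4, 0.3, 1.3]
opening: -0.0001
```

```bash
python3 - <<'E'
from h import *
plan((*O,.185),1.95);rad()
E
```

```text
pos [0.5166 0.087  0.218 ] xang 1.961 zaxis [ 0.007  0.008 -1.   ] F [-0.4  0.3  1.3] open -0.0001 t 11.45 q [ 0.02 -0.18  1.88  0.01  1.44 -0.37]
shift cm [ 0.28 -0.36  3.3 ] wz 0.011
r 0.0043 ang -0.342 z 0.218 xang 1.961 F [-0.4  0.3  1.3] goal ang 1.872
level: wx 0.010 wy -0.004
```

Emit:
{"name": "send_rows", "arguments": {"series": [{"tx":0.3,"ty":-0.35,"tz":1,"wx":0.01,"wy":0,"wz":0,"jaw":1},{"tx":0,"ty":0,"tz":1.5,"wx":0,"wy":0,"wz":0,"jaw":1},{"tx":0,"ty":0,"tz":0,"wx":0,"wy":0,"wz":0,"jaw":1}]}}

```text
t: 11.82
tool_pos: [0.511, 0.0902, 0.1903]
tool_rot: [-1.743, -2.607, -0.001]
contact_force: [-0.7, 0.5, 0.4]
opening: 0.0002
```

```bash
python3 - <<'E'
from h import *
plan((*O,.176),1.95);rad()
crop("scene",(240,120,400,240),5,"pics/s14.png")
E
```

```text
pos [0.511  0.0902 0.1903] xang 1.963 zaxis [-0.004  0.004 -1.   ] F [-0.7  0.5  0.4] open 0.0002 t 11.825 q [ 0.03 -0.16  1.91  0.    1.4  -0.36]
shift cm [-0.22  0.07  1.43] wz 0.013
r 0.0023 ang 2.283 z 0.1903 xang 1.963 F [-0.7  0.5  0.4] goal ang 1.872
level: wx -0.003 wy -0.005
```

View pics/s14.png

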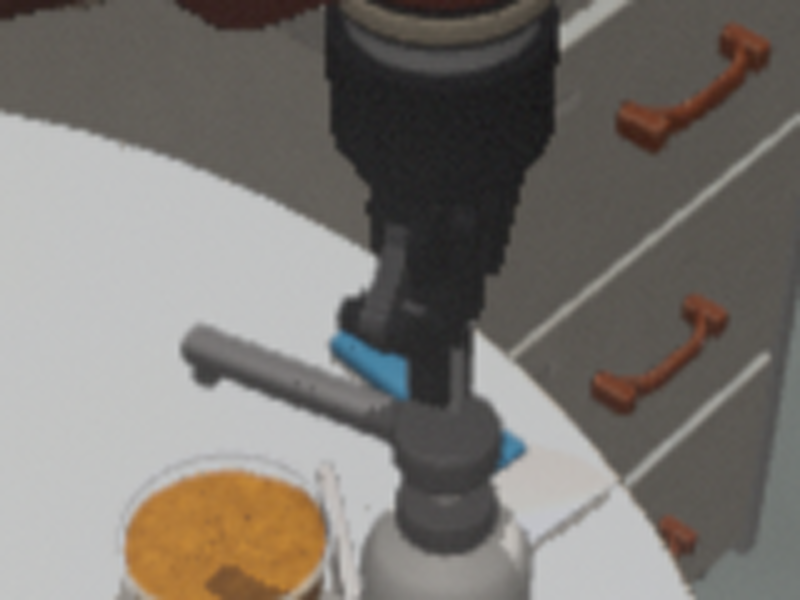

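Emit:
{"name": "send_rows", "arguments": {"series": [{"tx":-0.2,"ty":0,"tz":0.9,"wx":0,"wy":0,"wz":0,"jaw":1},{"tx":0,"ty":0,"tz":0.6,"wx":0,"wy":0,"wz":0,"jaw":1},{"tx":0,"ty":0,"tz":0.6,"wx":0,"wy":0,"wz":0,"jaw":1},{"tx":0,"ty":0,"tz":0.6,"wx":0,"wy":0,"wz":0,"jaw":1}]}}

```text
t: 12.38
tool_pos: [0.5131, 0.0894, 0.1661]
tool_rot: [-1.742, -2.611, -0.004]
contact_force: [-4.9, -0.8, 7.9]
opening: -0.0003
```

```bash
python3 - <<'E'
from h import *
rad()
E
```

```text
r 0.0011 ang 1.012 z 0.1661 xang 1.965 F [-4.9 -0.8  7.9] goal ang 1.872
level: wx 0.001 wy -0.004
```

Emit:
{"name": "send_rows", "arguments": {"series": [{"tx":0,"ty":0,"tz":0.6,"wx":0,"wy":0,"wz":0,"jaw":1},{"tx":0,"ty":0,"tz":0.5,"wx":0,"wy":0,"wz":0,"jaw":1}]}}

```text
t: 12.62
tool_pos: [0.5136, 0.0895, 0.1597]
tool_rot: [-1.742, -2.612, -0.004]
contact_force: [-11.8, -0.1, 24.5]
opening: 0.0001
```

Emit:
{"name": "send_rows", "arguments": {"series": [{"tx":0,"ty":0,"tz":0.5,"wx":0,"wy":0,"wz":0,"jaw":1}]}}

```text
t: 12.75
tool_pos: [0.514, 0.0895, 0.1597]
tool_rot: [-1.741, -2.612, -0.003]
contact_force: [-14.0, -0.4, 28.8]
opening: -0.0
```

Emit:
{"name": "send_rows", "arguments": {"series": [{"tx":0,"ty":0,"tz":0.2,"wx":0,"wy":0,"wz":0,"jaw":1}]}}

```text
t: 12.88
tool_pos: [0.5139, 0.0895, 0.1604]
tool_rot: [-1.741, -2.611, -0.002]
contact_force: [-6.8, -1.6, 9.5]
opening: -0.0002
```

```bash
python3 - <<'E'
from h import *
rad()
im=ctrl.get_image("scene")[:,:,::-1]
overlay("scene",im,O,YAW,(.478,.198),0.0,(240,140,400,260),5,"pics/s15.png",dz=.016)
E
```

```text
r 0.0017 ang 0.626 z 0.1604 xang 1.966 F [-6.8 -1.6  9.5] goal ang 1.872
level: wx -0.001 wy -0.003
```

View pics/s15.png

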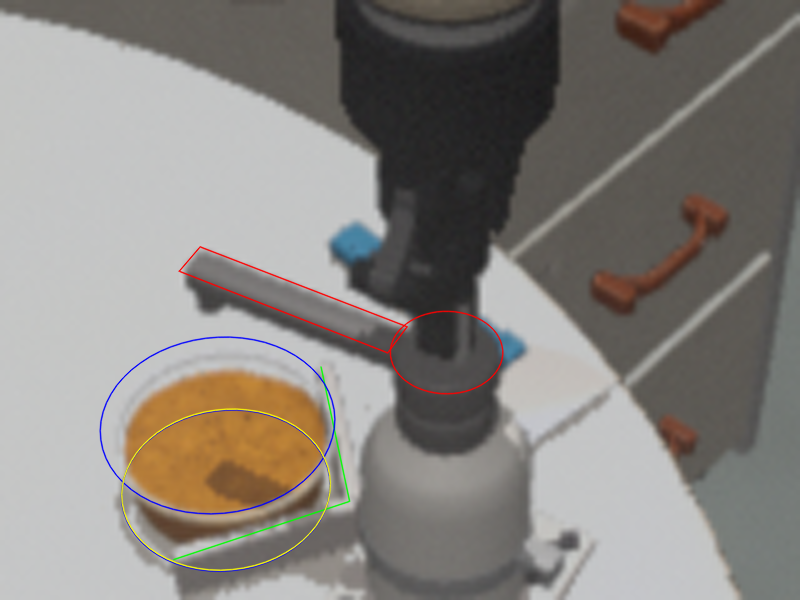

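Emit:
{"name": "send_rows", "arguments": {"series": [{"tx":0,"ty":0,"tz":-2,"wx":0,"wy":0,"wz":0,"jaw":1},{"tx":0,"ty":0,"tz":-4,"wx":0,"wy":0,"wz":0,"jaw":1},{"tx":5,"ty":0,"tz":-4,"wx":0,"wy":0,"wz":0,"jaw":1},{"tx":6,"ty":0,"tz":0,"wx":0,"wy":0,"wz":0,"jaw":1},{"tx":6,"ty":0,"tz":0,"wx":0,"wy":0,"wz":0,"jaw":1}]}}

```text
t: 13.55
tool_pos: [0.4507, 0.2467, 0.2652]
tool_rot: [1.754, 2.606, 0.01]
contact_force: [0.5, -0.4, 0.3]
opening: 0.0003
```

Emit:
{"name": "send_rows", "arguments": {"series": [{"tx":6,"ty":0,"tz":0,"wx":0,"wy":0,"wz":0,"jaw":1},{"tx":4,"ty":0,"tz":0,"wx":0,"wy":0,"wz":0,"jaw":1},{"tx":0,"ty":0,"tz":0,"wx":0,"wy":0,"wz":0,"jaw":1}]}}

```text
t: 13.92
tool_pos: [0.4101, 0.3452, 0.2658]
tool_rot: [1.747, 2.61, 0.014]
contact_force: [0.1, -1.0, -0.3]
opening: -0.0
```

```bash
python3 - <<'E'
from h import *
rad()
for n,b,s in(("top",(170,120,370,290),4),("scene",(210,160,370,280),5)):
    im=ctrl.get_image(n)[:,:,::-1]; cv2.imwrite(f"pics/raw16{n}.png",im)
    overlay(n,im,O,YAW,(.478,.198),0,b,s,f"pics/ov16{n}.png")
E
```

```text
r 0.2764 ang 1.95 z 0.2658 xang 1.962 F [ 0.1 -1.  -0.3] goal ang 1.872
level: wx 0.008 wy -0.004
```

View pics/ov16top.png

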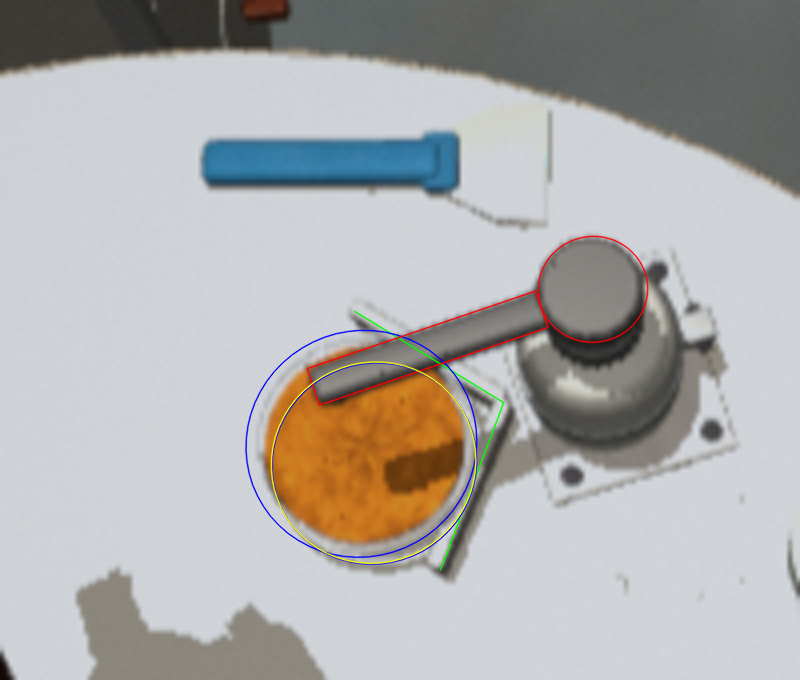

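View pics/ov16scene.png

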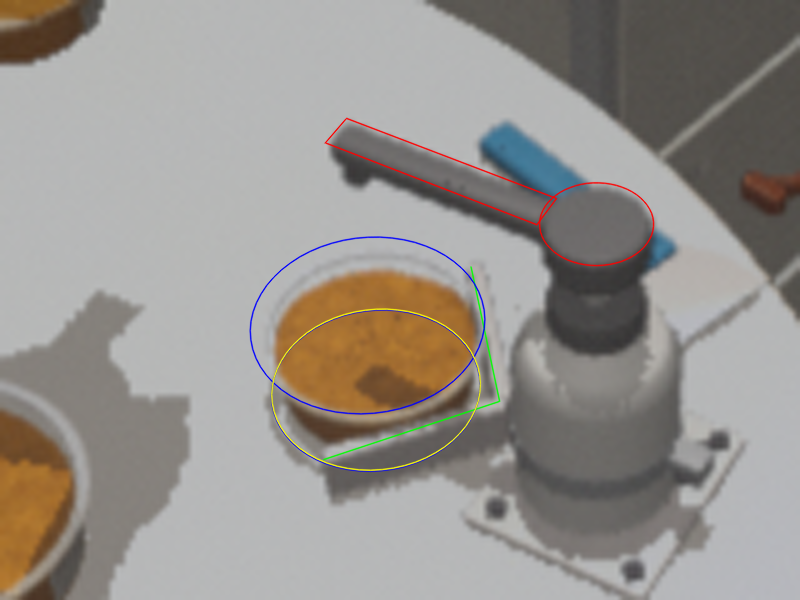

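```bash
python3 - <<'E'
from station import ctrl
print(ctrl.finish_job())
E
```

```text
the job is handed in; nothing more can be done
None
```

The job is handed in at about 14 s of the 48 s allowed. I did it in the order asked:

- **Cup:** I pushed the single smaller cup into the V with both fingertips until it met about 9.5 N of resistance.
- **Spout:** I swung it from about 1.21 rad to 0 with the fingers straddling it.
- **Pump:** I pressed the head down once with the shut fingers. It bottomed out at about 29 N after a full 16 mm stroke, and I then let it spring back.

**Last checks, from both cameras:**
- The cup is at home and the spout is within about 0.02 rad of centre over the lid. Both agree with the model to about 1–2 mm, which is as good as the calibration allows.
- The head is back up and the scraper has not moved. The robot is clear and touching nothing.
- I did not re-check the beaker and the label roll in the final pictures, but nothing went near them.

**Not seen directly:** the rim hides where the cup wall meets the V plates, so "fully home" rests on the push force and the matching position. I also did not see the dose on the lid. It is inferred from the full stroke with the nozzle over the cup.

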